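# Put the graded steel bowls back into one another

### The job

The middle one of the three steel bowls has been left lying on its side on the shelf, and the small one has been put straight into the big one. Nest the set properly: the middle bowl upright in the big bowl and the small bowl upright in the middle one, each sitting level and fully down on the floor of the next, lowered into place and never dropped. Leave the big bowl standing where it is and do not disturb the other things on the shelf.

Things in the scene. Friction and masses are not known exactly. Their poses are not given: they have to be found in the camera images.
- shelf_top (a point): centre of the top face of the fixed wooden wall shelf that everything stands on: 380 mm deep (x), 980 mm wide (y), top 50 mm above the table. Along its back edge runs a batten 45 mm high and 18 mm thick; 196 mm behind this point stands a low wall, 62 mm above the shelf. The shelf is never turned
- large_center (a point): the largest bowl, upright: plain round double-walled steel, open above, wall 8 mm thick, 62 mm tall, rim 170 mm across outside and 154 mm inside, flaring wall. The point is on its axis half-way up (31 mm above its underside); z along its axis
- large_floor (a point): centre of the flat inner floor of the largest bowl, 16 mm above its underside; the floor is about 74 mm across. The middle bowl's foot fits it with about 3 mm to spare all round; fully down, the middle bowl's rim stands 14 mm above the largest bowl's rim with about 19 mm between the two rims
- mid_center (a point): the middle bowl, lying on its side at the start: same make, wall 8 mm, about 240 g, 60 mm tall, rim 116 mm across outside and 100 mm inside, foot 68 mm across; it flares to 111 mm across 40 mm up, and above that its wall is nearly straight (leans out 7 degrees). The point is on its axis half-way up (30 mm from underside and rim); z along its axis, towards the mouth
- mid_rim (a point): centre of the middle bowl's mouth, in the plane of its rim, 60 mm from its underside. At the start the axis is 62 degrees from vertical, the mouth looks towards -x (within 40 degrees either way) and a little upwards; the bowl rests on its foot's edge and lower wall, and tips back onto its foot by itself once its axis is within about 45 degrees of vertical
- mid_floor (a point): centre of the flat inner floor of the middle bowl, 16 mm above its underside; the floor is about 59 mm across. The small bowl's foot fits it with about 3 mm to spare all round; fully down, the small bowl's rim stands 12 mm above the middle bowl's rim with about 18 mm between the two rims
- small_center (a point): the small bowl, upright inside the largest bowl at the start: same make, wall 8 mm, about 120 g, 56 mm tall, rim 64 mm across outside and 48 mm inside, foot 52 mm across, nearly straight wall. The point is on its axis half-way up (28 mm above its underside); z along its axis
- lamp_center (a point): ceramic lamp base with a bulb, 110 mm wide and 236 mm tall, at one end of the shelf; the point is on its axis 75 mm up. Bystander
- cup_center (a point): white plastic cup, 72 mm wide and 88 mm tall, with a steel spoon standing in it up to 155 mm; the point is on the cup's axis 45 mm up. Bystander
- pill_bottle_center (a point): grey plastic pill bottle, 48 mm wide and 83 mm tall, standing at the back of the shelf; the point is half-way up. Bystander
- hair_clip_center (a point): purple hair clip, 80 x 30 x 18 mm, lying near the front edge of the shelf; the point is its centre. Bystander
- spectacle_case_center (a point): black spectacle case, 160 x 62 x 41 mm, lying at one end of the shelf; the point is its centre, x along its length. Bystander
- clock_center (a point): white table clock, 92 mm wide, 45 mm deep, 99 mm tall, at one end of the shelf; the point is half-way up. Bystander
- comb_center (a point): black comb, 140 x 30 x 6 mm, lying along the back of the shelf; the point is its centre, x along its length. Bystander
There are look-alikes about, which are no part of the job. What is shaped like the part that bears mid_center but blue or pink is not meant.

How it is judged:
At the end, for the whole second after the job is handed in: The middle bowl sits level (tilt under 0.07 rad) and centred (within 6 mm) in the largest bowl with its foot down on the floor (within 3.5 mm), the small bowl likewise in the middle bowl, the largest bowl upright within 40 mm of where it stood, all three at rest and not touched by the fingers (horizontal distance between mid_center and large_center below 0.006 m and z of mid_center in the frame of large_center between 0.01 and 0.0185 m and horizontal distance between small_center and mid_center below 0.006 m and z of small_center in the frame of mid_center between 0.009 and 0.0175 m and angle between each of large_center, mid_center, small_center's own z axis and vertical below 0.07 rad and distance of large_center from where it was at the start of the episode below 0.04 m and contact force between the fingers and large below 0.1 N and contact force between the fingers and mid below 0.1 N and contact force between the fingers and small below 0.1 N and linear speed of each of large, mid, small below 0.02 m/s).
It fails at once if the middle bowl is dropped or thrown down (falls freely at over 0.6 m/s, about 18 mm of fall) (contact force between the fingers and mid below 0.1 N and linear speed of mid above 0.6 m/s).
It fails at once if the small bowl is dropped or thrown down (falls freely at over 0.6 m/s, about 18 mm of fall) (contact force between the fingers and small below 0.1 N and linear speed of small above 0.6 m/s).
It fails at once if another thing on the shelf is moved by more than 25 mm or knocked over (distance of any of lamp_center, cup_center, pill_bottle_center, hair_clip_center, spectacle_case_center, clock_center, comb_center from where it was at the start of the episode above 0.025 m).
It also fails if it takes over 66 s, if anything falls off the work surface, if the arm or the gripper's body presses on something with over 40 N, if the wrist force passes 120 N, or if a joint passes its speed limit or range.

### The arm

A 7-joint arm with a two-finger parallel gripper is mounted at the origin on the work surface. World frame = base frame: x ahead of the robot, y to its left, z up, the work surface at z = 0. Lengths are in m, angles in rad, forces in N, time in s.
With the tool pointing down it reaches from about 0.425 to 0.925 m from the base axis. Payload 6.8 kg.
Tool frame: the origin (TCP) lies between the finger pads; the fingertips stand 22 mm ahead of it and the grasp point (between the pads) lies 3 mm ahead of it; z points along the fingers, y is the direction in which the jaws open and shut (so a half turn about z gives the same grasp; the last joint's range is limited). The gripper opens to 85 mm and grips with 20 to 120 N. Pads are 22 mm wide; open, the fingers measure 114 mm over their backs; the gripper's body (76 mm by 85 mm) begins 54 mm behind the grasp point. The pads swing forward as they close: fully open they stand 13 mm farther back than shut.
Start: joints at [-1.381, 0.477, 0.022, 1.555, -0.011, 1.109, -0.083], TCP at [0.198, 0.645, 0.253] pointing down, gripper open.
Joint ranges: [-2.96, 2.96], [-0.34, 2.1], [-1.41, 1.46], [0.24, 2.44], [-1.37, 4.51], [0.17, 1.92], [-2.96, 2.96]. Speed limits (rad/s): [2.39, 2.39, 3.14, 3.14, 3.14, 3.14, 3.14].

### API

Orientations are given as a unit quaternion [w, x, y, z].
In Python, from station import bot gives the robot as it stands. The module is installed in compiled form; this text tells all that it offers.
- The arm moves only by the tool drive_tool, never from a script. Its argument "series" is one flat list of numbers, 7 for each row, row after row: the opening, from -1 (shut) to 1 (fully open), then the shift along the tool's x, y, z in mm, then the turn, a rotation vector about the tool's x, y, z in rad. In form: [jaw, x, y, z, wx, wy, wz, jaw, x, y, z, wx, wy, wz, ...]. A call has 1 to 12 rows; each row shifts and turns the commanded pose from where the row before left it, along the tool's axes as they then stand; what a row does not reach is not made up. A row lasts 1/8 s, in which the tool goes at most 62.5 mm and 10.7 degrees, less where a joint would pass 70% of its speed; a pose out of reach is approached as far as the arm can. A call with a gripper value outside its range is refused whole. The fingers move at their own pace and stop on an object; "force" is the grip in N (left out, the last holds). Time passes only in rows, so rows that do not move let the fingers close. It gives the time, the measured TCP pose, the force and the opening at its end, in the units of the state.
- bot.get_obs(): the state, without advancing time (a new reading comes with each control period).
- bot.read_camera(name): name is "scene" or "top"; returns a dict with "pixels" (480x640x3 uint8, blue, green, red), "camera_matrix" (3x3 intrinsics, pixels), "rvec" (rotation vector, rad) and "tvec" (3), from world to camera coordinates, as OpenCV has them. Camera axes: x right, y down, z forward; pixel columns grow to the right and rows downward; lengths in m; the calibration is good to about 2 mm. A picture is of the moment at which its call begins. There is no depth.
- bot.hand_in(): hands the job in, once; it reports no verdict.
The state is a dict: "t": time; "q": joint angles; "joint_vel": joint speeds; "joint_torque": joint torques, N m; "eef_pos": TCP position; "tool_rot": TCP orientation; "contact_force": force on the tool from outside, world axes, zero at the start; "torque": the same for the moment, N m; "gripper_width": opening from 0.0 (shut) to 1.0 (fully open).
Only numpy, scipy, OpenCV 4.12 (cv2) and the standard library are available. Lean on these libraries where they do the work, as an engineer would, in place of code of your own. Each camera call takes 0.05 s, during which the arm holds its last target. There are 200 camera calls.

## Working session

There is one attempt and no reset: what is moved stays moved. The work goes in short steps, Python scripts to look and compute and a tool call to move; the robot and the scene stay as the last step left them, time stands still between calls to the robot, and variables do not carry over. Pictures are saved under pics/ and viewed, about 8 in all and at most 12, crops included, and the job is handed in when it is done.

Besides the shell and the picture viewer there is one more tool, called after ">>>" as name(argument=value, ...), one argument or row to a line, values as JSON. drive_tool: Moves the arm, as the interface text tells. Its arguments: {"type":"object","properties":{"series":{"type":"array"},"force":{"type":"number"}},"required":["series"]}

```bash
mkdir -p pics; ls
cat > h.py <<'E'
import numpy as np, cv2
from station import bot
def cam(n):
    c=bot.read_camera(n); R=cv2.Rodrigues(np.array(c["rvec"],float))[0]; return c["pixels"],np.array(c["camera_matrix"],float),R,np.array(c["tvec"],float).reshape(3)
def ray(c,uv,z):
    _,K,R,t=c; o=-R.T@t; d=R.T@np.linalg.inv(K)@np.array([uv[0],uv[1],1.]); return o+d*(z-o[2])/d[2]
def proj(c,P):
    _,K,R,t=c; p=K@(R@np.array(P,float)+t); return p[:2]/p[2]
E
python3 - <<'E'
from h import *
for n in("scene","top"):
    c=cam(n); cv2.imwrite(f"pics/{n}0.png",c[0]); print(n,"pos",-c[2].T@c[3],c[1][0,0],"fwd",c[2][2])
print(bot.get_obs())
E
```

```text
pics
scene pos [1.00211921 0.39100958 1.17072074] 506.730234918363 fwd [-0.40507608 -0.3148298  -0.85836797]
top pos [0.3023445  0.02505256 1.47873805] 595.8368006161828 fwd [ 0.14386815 -0.00974018 -0.98954893]
{'t': 0.1, 'q': array([-1.38109499,  0.47769309,  0.02233186,  1.55632383, -0.01152875,
        1.10926111, -0.08310985]), 'joint_vel': array([ 0.00130538, -0.00219965,  0.00049654, -0.00415985, -0.00060845,
        0.00054525, -0.00090126]), 'joint_torque': array([ 4.15622868e-03, -5.97762001e+01,  1.61346562e+00, -2.81952006e+01,
        1.28868016e-02,  4.96208319e-03,  3.44704574e-05]), 'eef_pos': array([0.19791119, 0.64483982, 0.25245113]), 'tool_rot': array([-7.53596045e-05,  1.48347432e-01,  9.88934999e-01, -7.75354566e-04]), 'contact_force': array([-0.39804261,  0.60526451, -0.28002194]), 'torque': array([ 0.03948459, -0.01731054,  0.02636113]), 'gripper_width': 1.0008881059384669}
```

View pics/scene0.png

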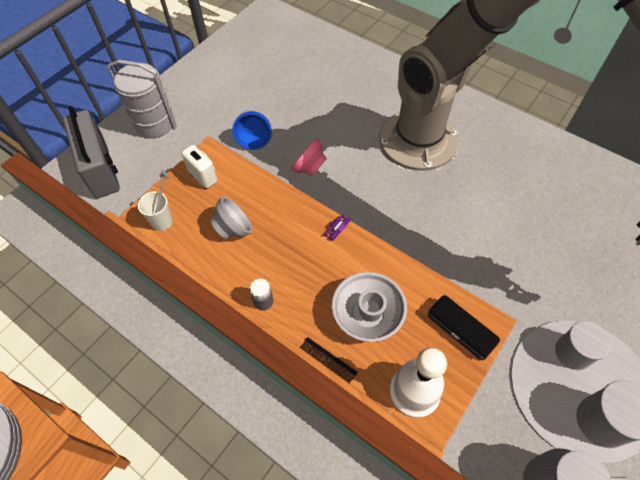

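View pics/top0.png

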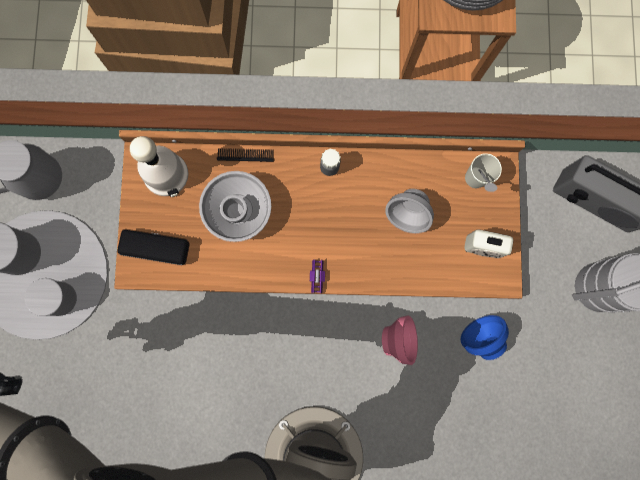

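The shelf runs along y. The large bowl with the small one inside is at top (235,207). The middle bowl is at top (411,211), with its mouth towards the robot. The clear shelf area around top (330,215) can hold the small bowl for now. Next I'll measure the bowl rims.

```bash
cat >> h.py <<'E'
from scipy.optimize import least_squares
def circ(P):
    f=lambda p:np.hypot(P[:,0]-p[0],P[:,1]-p[1])-p[2]
    s=least_squares(f,[*P[:,:2].mean(0),.05],loss='soft_l1',f_scale=.002); return s.x,np.sqrt(np.mean(s.fun**2))
def grey(c,box,smax=60):
    x0,y0,x1,y1=box; h=cv2.cvtColor(c[0],cv2.COLOR_BGR2HSV); m=np.zeros(h.shape[:2],np.uint8)
    m[y0:y1,x0:x1]=((h[...,1]<smax)&(h[...,2]>60))[y0:y1,x0:x1]*255
    cs=cv2.findContours(m,cv2.RETR_EXTERNAL,cv2.CHAIN_APPROX_NONE)[0]; k=max(cs,key=cv2.contourArea); return m,k[:,0,:].astype(float)
E
python3 - <<'E'
from h import *
T=cam("top");S=cam("scene")
for c,b,n in((T,(190,165,280,250),'T'),(S,(325,268,412,350),'S')):
    m,k=grey(c,b); P=np.array([ray(c,p,.112) for p in k]); print(n,circ(P),cv2.boundingRect(k.astype(np.int32)))
a=cv2.resize(T[0][160:250,190:280],None,fx=4.4,fy=4.4,interpolation=cv2.INTER_CUBIC)
b=cv2.resize(T[0][170:250,370:450],None,fx=4.95,fy=4.95,interpolation=cv2.INTER_CUBIC)
d=cv2.resize(S[0][190:250,200:260],None,fx=4.95,fy=4.95,interpolation=cv2.INTER_CUBIC)
W=np.zeros((700,800,3),np.uint8);W[:396,:396]=a;W[:396,400:796]=b;W[400:697,:297]=d
cv2.imwrite("pics/z1.png",cv2.resize(W,(640,560)))
for y in (-.2,0,.2):print(y,proj(T,(.6,y,.05)))
E
```

```text
T (array([0.58171596, 0.19934838, 0.0828589 ]), np.float64(0.0007413846241156837)) (199, 171, 72, 71)
S (array([0.58127084, 0.19803702, 0.08268383]), np.float64(0.0007767222212177392)) (332, 272, 75, 70)
-0.2 [401.44266705 207.63125953]
0 [319.79217566 205.52594397]
0.2 [237.92303657 203.41499069]
```

View pics/z1.png

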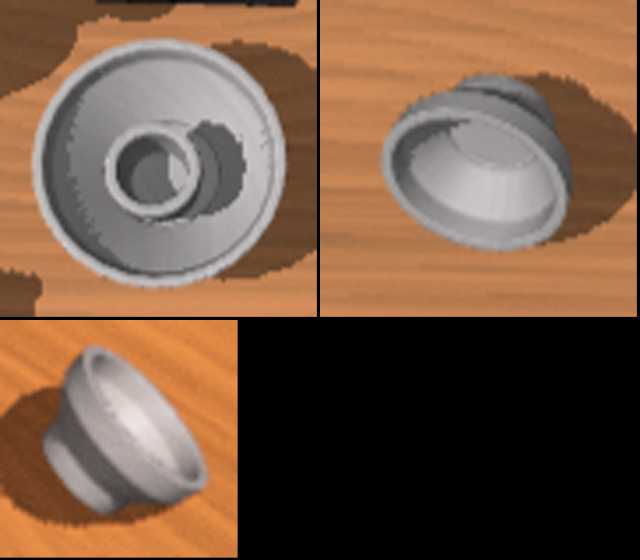

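The picture shows the small rim ring centred at about top (233.6,208.3). The middle bowl's mouth faces mostly −x and about 17° towards +y. I'll fit the visible rim edge in both views.

Run:
```python
from h import *
T=cam("top");S=cam("scene")
print("small",ray(T,(233.6,208.3),.122))
g=cv2.cvtColor(T[0],cv2.COLOR_BGR2GRAY)
for c,b,n in((T,(375,180,445,245),'T'),(S,(205,192,258,242),'S')):
    m,k=grey(c,b,70); k=k
    if n=='T': 
        l=k[k[:,0].argmin()]; r=k[k[:,0].argmax()]
    else:
        l=k[k[:,1].argmin()]; r=k[k[:,0].argmax()]
    s=(r-l)[0]*(k-l)[:,1]-(r-l)[1]*(k-l)[:,0]
    sel=k[s>=0] if n=='T' else k[s<=0]
    print(n,l,r,len(k),len(sel),cv2.boundingRect(k.astype(np.int32)))
    if n=='T': kt=sel
    else: ks=sel
def res(p,parts):
    ps,t=p[2],p[3]; a=np.array([-np.sin(t)*np.cos(ps),np.sin(t)*np.sin(ps),np.cos(t)]); C=np.array([p[0],p[1],.1084]); o=[]
    for c,k in parts:
        _,K,R,tt=c; O=-R.T@tt; D=(R.T@np.linalg.inv(K)@np.c_[k,np.ones(len(k))].T).T
        X=O+D*(((C-O)@a)/(D@a))[:,None]; o.append(np.linalg.norm(X-C,axis=1)-.0572)
    return np.concatenate(o)
for free in(0,1):
  for parts in([(T,kt)],[(S,ks)],[(T,kt),(S,ks)]):
    f=(lambda q:res([*q],parts)) if free else (lambda q:res([*q,np.radians(62)],parts))
    s=least_squares(f,[.58,-.22,.3]+[1.08]*free,loss='soft_l1',f_scale=.002); print(s.x,np.degrees(s.x[2:]),np.sqrt(np.mean(s.fun**2)))
```

```text
small [0.57320674 0.20069116 0.122     ]
T [386. 205.] [433. 217.] 130 67 (386, 189, 48, 44)
S [222. 197.] [251. 231.] 110 42 (211, 197, 41, 42)
[ 0.5708947  -0.20730921  0.44456265] [25.47156386] 0.0010565387898695971
[ 0.51572349 -0.19365529  2.66467372] [152.6745581] 0.014039206869029982
[ 0.57119731 -0.20717699  0.45926079] [26.3137047] 0.0014905120205443575
[ 0.5717882  -0.20749228  0.45291976  1.05912852] [25.95039072 60.68359405] 0.0010408239123709583
[ 0.57309657 -0.20917148  0.48072696  1.03541585] [27.5436258 59.324958 ] 0.0016121279378787177
[ 0.57223749 -0.20753235  0.47025113  1.05904553] [26.94340529 60.67883927] 0.0014064101488986192
```

```bash
cat >> h.py <<'E'
from scipy.spatial.transform import Rotation as Ro
def Rt(h,p=0):
    h,p=np.radians([h,p]); c,s=np.cos(h),np.sin(h)
    y=np.array([np.cos(p)*c,np.cos(p)*s,np.sin(p)]); z=np.array([np.sin(p)*c,np.sin(p)*s,-np.cos(p)])
    return Ro.from_matrix(np.c_[np.cross(y,z),y,z])
def cur():
    o=bot.get_obs(); w,x,y,z=o["tool_rot"]; return np.array(o["eef_pos"]),Ro.from_quat([x,y,z,w]),o
def plan(wps,jaw,start=None):
    """wps: (pos,Rot,nrows); prints rows in tool axes, mm/rad"""
    p,r=(cur()[:2] if start is None else start)
    for P,Q,n in wps:
        P=np.array(P); dv=(r.inv()*Q).as_rotvec(); out=[]
        pos,rot=p,r
        for i in range(1,n+1):
            tp=p+(P-p)*i/n; d=np.round(rot.inv().apply(tp-pos)*1000,1); w=np.round((rot.inv()*(r*Ro.from_rotvec(dv*i/n))).as_rotvec(),3)
            out.append([jaw,*d.tolist(),*w.tolist()]); pos=pos+rot.apply(d/1000); rot=rot*Ro.from_rotvec(w)
        p,r=pos,rot
        for o in out: print(o)
        print("--",np.round(p,4))
def hd():
    p,r,o=cur(); m=r.as_matrix(); print("t",o["t"],"p",p.round(4),"h",np.degrees(np.arctan2(m[1,1],m[0,1])).round(1),"pitch",np.degrees(np.arcsin(m[2,1])).round(2),"xz",m[2,0].round(3),"F",np.round(o["contact_force"],1),"g",round(o["gripper_width"],3),"q",np.round(o["q"],2))
E
python3 - <<'E'
from h import *
plan([((.5993,.2103,.200),Rt(20),12),((.5993,.2103,.128),Rt(20),3)],-.29)
E
```

```text
[-0.29, -42.6, -24.8, 4.4, -0.0, 0.0, 0.077]
[-0.29, -44.4, -21.5, 4.5, -0.0, 0.0, 0.077]
[-0.29, -45.9, -18.0, 4.4, -0.0, 0.0, 0.077]
[-0.29, -47.2, -14.4, 4.4, -0.0, 0.0, 0.077]
[-0.29, -48.1, -10.8, 4.4, -0.0, 0.0, 0.077]
[-0.29, -48.8, -7.0, 4.5, -0.0, 0.0, 0.077]
[-0.29, -49.2, -3.2, 4.4, -0.0, 0.0, 0.077]
[-0.29, -49.3, 0.6, 4.4, -0.0, 0.0, 0.077]
[-0.29, -49.1, 4.3, 4.5, -0.0, 0.0, 0.077]
[-0.29, -48.6, 8.1, 4.4, -0.0, 0.0, 0.077]
[-0.29, -47.9, 11.9, 4.4, -0.0, 0.0, 0.077]
[-0.29, -46.8, 15.4, 4.5, -0.0, 0.0, 0.077]
-- [0.5992 0.2103 0.2   ]
[-0.29, 0.0, 0.0, 24.0, -0.0, 0.0, -0.0]
[-0.29, 0.0, 0.0, 24.0, -0.0, 0.0, -0.0]
[-0.29, 0.0, 0.1, 24.0, -0.0, 0.001, -0.0]
-- [0.5993 0.2103 0.128 ]
```

>>> drive_tool(
  series=[-0.29,-43,-25,4.4,0,0,0.077,-0.29,-44,-21.5,4.4,0,0,0.077,-0.29,-46,-18,4.4,0,0,0.077,-0.29,-47,-14.4,4.4,0,0,0.077,-0.29,-48,-10.8,4.4,0,0,0.077,-0.29,-49,-7,4.4,0,0,0.077,-0.29,-49,-3.2,4.4,0,0,0.077,-0.29,-49,0.6,4.4,0,0,0.077,-0.29,-49,4.3,4.4,0,0,0.077,-0.29,-48.6,8.1,4.4,0,0,0.077,-0.29,-48,12,4.4,0,0,0.077,-0.29,-47,15.4,4.4,0,0,0.077],
  force=40,
)

```text
t: 1.8
eef_pos: [0.6, 0.2095, 0.2005]
tool_rot: [0.0, 0.574, 0.819, 0.0]
contact_force: [-0.4, -0.5, -0.3]
gripper_width: 0.354
```

Run:
```python
from h import *
hd(); plan([((.5993,.2103,.150),Rt(20),3),((.5993,.2103,.128),Rt(20),2)],-.29)
c=cam("scene"); cv2.imwrite("pics/s2.png",cv2.resize(c[0][200:400,280:480],(600,600)))
```

```text
t 1.8 p [0.6    0.2095 0.2005] h 19.9 pitch 0.02 xz 0.0 F [-0.4 -0.5 -0.3] g 0.354 q [-0.7   0.48  0.36  1.73 -0.2   0.97  0.08]
[-0.29, 0.3, -0.1, 16.8, 0.0, -0.0, -0.001]
[-0.29, 0.3, -0.2, 16.8, 0.0, -0.0, -0.0]
[-0.29, 0.4, -0.1, 16.9, 0.0, -0.0, -0.001]
-- [0.5993 0.2103 0.15  ]
[-0.29, -0.0, -0.0, 11.0, 0.0, -0.0, -0.0]
[-0.29, -0.0, -0.1, 11.0, 0.0, -0.0, -0.0]
-- [0.5992 0.2103 0.128 ]
```

View pics/s2.png

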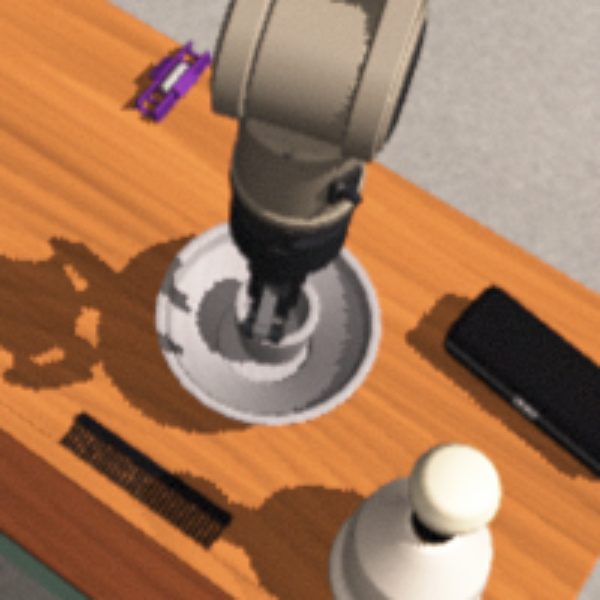

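The gripper hangs over the small bowl's far wall and is clear of the lamp. I'll go down, grip and lift.

>>> drive_tool(
  series=[-0.29,1,0,17,0,0,0,-0.29,0,0,17,0,0,0,-0.29,0,0,17,0,0,0,-0.29,0,0,11,0,0,0,-0.29,0,0,10.5,0,0,0,-0.29,0,0,0,0,0,0],
)

```text
t: 2.6
eef_pos: [0.5982, 0.2115, 0.1271]
tool_rot: [-0.0, 0.573, 0.819, -0.001]
contact_force: [-1.0, -0.8, -0.6]
gripper_width: 0.359
```

>>> drive_tool(
  series=[-0.6,0,0,0,0,0,0,-1,0,0,0,0,0,0,-1,0,0,0,0,0,0,-1,0,0,0,0,0,0,-1,0,0,0,0,0,0],
  force=40,
)

```text
t: 3.22
eef_pos: [0.5993, 0.2115, 0.1287]
tool_rot: [0.0, 0.574, 0.819, 0.001]
contact_force: [-0.1, -1.0, 6.0]
gripper_width: 0.106
```

>>> drive_tool(
  series=[-1,0,0,-10,0,0,0,-1,0,0,-20,0,0,0,-1,0,0,-20,0,0,0,-1,0,0,-20,0,0,0,-1,0,0,0,0,0,0],
)

```text
t: 3.85
eef_pos: [0.6, 0.2119, 0.2006]
tool_rot: [0.001, 0.574, 0.819, 0.002]
contact_force: [0.2, 0.4, -1.1]
gripper_width: 0.106
```

Run:
```python
from h import *
hd(); plan([((.586,.03,.198),Rt(20),5),((.586,.03,.120),Rt(20),4)],-1)
c=cam("scene"); cv2.imwrite("pics/s3.png",cv2.resize(c[0][200:400,280:480],(600,600)))
```

```text
t 3.85 p [0.6    0.2119 0.2006] h 20.0 pitch 0.25 xz 0.001 F [ 0.2  0.4 -1.1] g 0.106 q [-0.7   0.48  0.36  1.73 -0.2   0.97  0.08]
[-1, -33.2, -15.1, 0.4, 0.001, -0.0, -0.0]
[-1, -33.3, -15.0, 0.5, 0.001, -0.0, -0.0]
[-1, -33.2, -15.1, 0.4, 0.001, -0.0, -0.0]
[-1, -33.2, -15.1, 0.5, 0.0, -0.0, -0.0]
[-1, -33.2, -15.0, 0.5, 0.001, -0.001, -0.0]
-- [0.586 0.03  0.198]
[-1, -0.0, -0.0, 19.5, 0.0, 0.0, -0.0]
[-1, -0.0, -0.0, 19.5, 0.0, 0.0, -0.0]
[-1, -0.0, -0.0, 19.5, 0.0, 0.0, -0.0]
[-1, -0.0, -0.1, 19.5, 0.0, 0.0, -0.0]
-- [0.586 0.03  0.12 ]
```

View pics/s3.png

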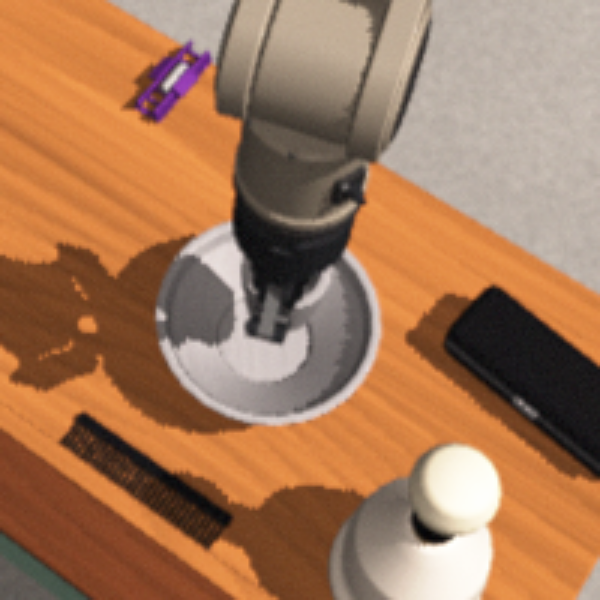

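The small bowl has been lifted and is clear of the large one. I'll set it down on the free part of the shelf.

>>> drive_tool(
  series=[-1,-33,-15,0,0.001,0,0,-1,-33,-15,0,0.001,0,0,-1,-33,-15,0,0.001,0,0,-1,-33,-15,0,0.001,0,0,-1,-33,-15,0,0,0,0,-1,0,0,20,0,0,0,-1,0,0,20,0,0,0,-1,0,0,20,0,0,0,-1,0,0,20,0,0,0,-1,0,0,3,0,0,0,-1,0,0,1.5,0,0,0,-1,0,0,0,0,0,0],
)

```text
t: 5.4
eef_pos: [0.5847, 0.0307, 0.1142]
tool_rot: [-0.001, 0.574, 0.819, -0.001]
contact_force: [1.0, 1.1, -1.3]
gripper_width: 0.107
```

>>> drive_tool(
  series=[-1,0,0,1,0,0,0,-1,0,0,1,0,0,0,-1,0,0,0,0,0,0],
)

```text
t: 5.78
eef_pos: [0.5855, 0.0308, 0.1127]
tool_rot: [-0.0, 0.574, 0.819, -0.001]
contact_force: [0.3, 1.0, 5.5]
gripper_width: 0.109
```

Contact came at TCP z 0.1127, as expected. I'll release, retreat and plan the tilted approach to the middle bowl.

>>> drive_tool(
  series=[-0.7,0,0,0,0,0,0,-0.3,0,0,0,0,0,0,-0.3,0,0,0,0,0,0,-0.3,0,0,-10,0,0,0,-0.3,0,0,-20,0,0,0,-0.3,0,0,-40,0,0,0,-0.3,0,0,-40,0,0,0],
)

```text
t: 6.65
eef_pos: [0.5846, 0.0307, 0.2232]
tool_rot: [-0.001, 0.574, 0.819, -0.002]
contact_force: [-0.2, 0.9, -0.1]
gripper_width: 0.346
```

Run:
```python
from h import *
hd(); print(Rt(-26,55).as_matrix()[:,2]); plan([((.530,-.187,.2066),Rt(-26,55),9)],-.3)
```

```text
t 6.65 p [0.5846 0.0307 0.2232] h 20.0 pitch -0.24 xz -0.0 F [-0.2  0.9 -0.1] g 0.346 q [-0.48  0.38  0.41  1.83 -0.18  0.98  0.36]
[ 0.73624898 -0.35909262 -0.57357644]
[-0.3, -20.7, -14.0, 1.9, -0.101, -0.043, 0.082]
[-0.3, -21.6, -12.3, 1.5, -0.101, -0.042, 0.082]
[-0.3, -22.6, -10.8, 1.2, -0.101, -0.043, 0.083]
[-0.3, -23.3, -8.9, 1.3, -0.101, -0.042, 0.082]
[-0.3, -23.9, -7.1, 1.4, -0.102, -0.043, 0.082]
[-0.3, -24.4, -5.3, 1.8, -0.101, -0.042, 0.082]
[-0.3, -24.6, -3.5, 2.5, -0.101, -0.043, 0.082]
[-0.3, -24.7, -1.8, 3.2, -0.101, -0.042, 0.083]
[-0.3, -24.7, -0.1, 4.1, -0.101, -0.043, 0.082]
-- [ 0.53   -0.187   0.2066]
```

>>> drive_tool(
  series=[-0.3,-20.7,-14.0,1.9,-0.101,-0.043,0.082,-0.3,-21.6,-12.3,1.5,-0.101,-0.043,0.082,-0.3,-22.6,-10.8,1.2,-0.101,-0.043,0.083,-0.3,-23.3,-8.9,1.3,-0.101,-0.043,0.082,-0.3,-23.9,-7.1,1.4,-0.101,-0.043,0.082,-0.3,-24.4,-5.3,1.8,-0.101,-0.043,0.082,-0.3,-24.6,-3.5,2.5,-0.101,-0.043,0.082,-0.3,-24.7,-1.8,3.2,-0.101,-0.043,0.083,-0.3,-24.7,0,4.1,-0.101,-0.043,0.082,-0.3,0,0,0,0,0,0],
)

```text
t: 7.9
eef_pos: [0.5406, -0.1366, 0.2056]
tool_rot: [0.281, 0.732, 0.607, 0.131]
contact_force: [0.0, -0.3, 0.5]
gripper_width: 0.351
```

Run:
```python
from h import *
hd(); plan([((.5742,-.2085,.1721),Rt(-26,55),4),((.5889,-.2157,.1607),Rt(-26,55),2)],-.3)
c=cam("scene"); d=cam("top"); cv2.imwrite("pics/s4.png",np.hstack([cv2.resize(c[0][120:280,160:320],(400,400)),cv2.resize(d[0][130:290,340:500],(400,400))]))
```

```text
t 7.9 p [ 0.5406 -0.1366  0.2056] h -7.3 pitch 34.76 xz -0.151 F [ 0.  -0.3  0.5] g 0.351 q [-0.48  0.16  0.53  2.34  1.15  0.18 -1.26]
[-0.3, -14.1, 4.0, 15.8, -0.082, -0.012, 0.066]
[-0.3, -13.7, 3.5, 16.2, -0.081, -0.013, 0.066]
[-0.3, -13.2, 3.1, 16.7, -0.082, -0.012, 0.065]
[-0.3, -12.9, 2.6, 17.1, -0.081, -0.013, 0.066]
-- [ 0.5742 -0.2085  0.1721]
[-0.3, -0.0, 0.0, 10.0, -0.0, 0.0, 0.0]
[-0.3, -0.0, 0.0, 10.0, -0.0, 0.0, 0.0]
-- [ 0.5889 -0.2157  0.1607]
```

View pics/s4.png

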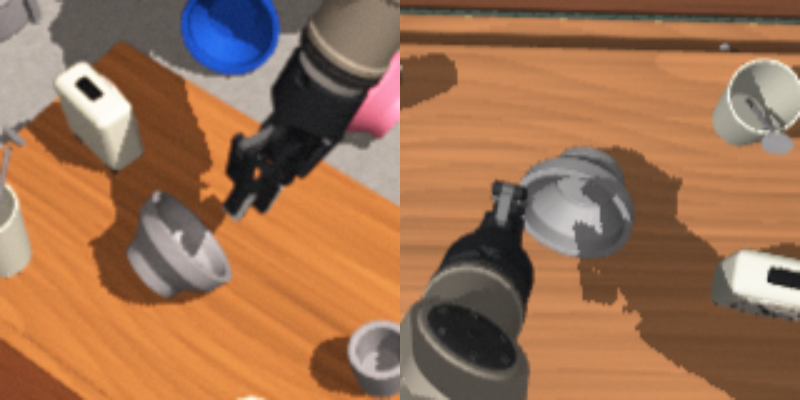

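The full 55° pitch runs into a joint limit: q6 is at 0.18. I'll use a 30° pitch instead. At that angle the closing jaws should turn the bowl upright until its wall lies along the pads.

Run:
```python
from h import *
plan([((.560,-.19,.225),Rt(-20,15),5),((.565,-.203,.213),Rt(-26,30),4)],-.3)
```

```text
[-0.3, -10.2, 6.4, 1.6, 0.072, 0.017, 0.034]
[-0.3, -9.9, 6.8, 1.0, 0.072, 0.018, 0.034]
[-0.3, -9.7, 7.2, 0.3, 0.072, 0.017, 0.034]
[-0.3, -9.5, 7.5, -0.4, 0.073, 0.018, 0.034]
[-0.3, -9.2, 7.8, -1.1, 0.072, 0.017, 0.034]
-- [ 0.56  -0.19   0.225]
[-0.3, -2.6, 1.4, 3.5, -0.065, -0.01, 0.024]
[-0.3, -2.6, 1.3, 3.6, -0.066, -0.01, 0.025]
[-0.3, -2.5, 1.1, 3.7, -0.065, -0.01, 0.024]
[-0.3, -2.4, 0.9, 3.8, -0.066, -0.01, 0.024]
-- [ 0.5651 -0.203   0.213 ]
```

>>> drive_tool(
  series=[-0.3,-10,6.4,1.6,0.072,0.017,0.034,-0.3,-10,6.8,1,0.072,0.017,0.034,-0.3,-9.7,7.2,0.3,0.072,0.017,0.034,-0.3,-9.5,7.5,-0.4,0.072,0.017,0.034,-0.3,-9.2,7.8,-1.1,0.072,0.017,0.034,-0.3,0,0,0,0,0,0],
)

```text
t: 8.75
eef_pos: [0.5588, -0.1876, 0.2258]
tool_rot: [0.14, 0.805, 0.571, 0.08]
contact_force: [-0.3, -0.1, 0.0]
gripper_width: 0.352
```

Run:
```python
from h import *
hd()
plan([((.565,-.203,.213),Rt(-26,30),5)],-.3)
```

```text
t 8.75 p [ 0.5588 -0.1876  0.2258] h -19.0 pitch 18.43 xz -0.032 F [-0.3 -0.1  0. ] g 0.352 q [ 0.07  0.23  0.12  2.03  0.1   0.57 -0.23]
[-0.3, -2.4, 1.2, 3.2, -0.04, -0.003, 0.023]
[-0.3, -2.4, 1.2, 3.2, -0.04, -0.004, 0.023]
[-0.3, -2.3, 1.1, 3.3, -0.04, -0.003, 0.023]
[-0.3, -2.3, 1.0, 3.4, -0.04, -0.004, 0.023]
[-0.3, -2.3, 1.0, 3.4, -0.04, -0.003, 0.023]
-- [ 0.565  -0.2031  0.213 ]
```

>>> drive_tool(
  series=[-0.3,-2.4,1.2,3.2,-0.04,-0.003,0.023,-0.3,-2.4,1.2,3.2,-0.04,-0.003,0.023,-0.3,-2.4,1.1,3.3,-0.04,-0.003,0.023,-0.3,-2.3,1,3.4,-0.04,-0.003,0.023,-0.3,-2.3,1,3.4,-0.04,-0.003,0.023,-0.3,0,0,0,0,0,0],
)

```text
t: 9.5
eef_pos: [0.5621, -0.2003, 0.2107]
tool_rot: [0.218, 0.818, 0.514, 0.136]
contact_force: [0.0, 0.9, 0.3]
gripper_width: 0.353
```

Run:
```python
from h import *
hd()
plan([((.592,-.216,.1613),Rt(-26,30),6)],-.3)
```

```text
t 9.5 p [ 0.5621 -0.2003  0.2107] h -25.7 pitch 29.75 xz -0.001 F [0.  0.9 0.3] g 0.353 q [-0.07  0.21  0.27  2.18  0.3   0.27 -0.54]
[-0.3, -0.2, 0.8, 9.9, -0.001, -0.0, 0.001]
[-0.3, -0.2, 0.8, 10.0, -0.0, -0.001, 0.001]
[-0.3, -0.2, 0.8, 9.9, -0.001, 0.0, 0.001]
[-0.3, -0.1, 0.8, 10.0, -0.001, -0.0, 0.0]
[-0.3, -0.2, 0.7, 9.9, -0.001, -0.001, 0.001]
[-0.3, -0.2, 0.8, 10.0, -0.0, 0.0, 0.001]
-- [ 0.592  -0.216   0.1613]
```

Pitch 30° has been reached. I'll go in along the tool axis until the jaws straddle the rim, then look.

>>> drive_tool(
  series=[-0.3,0,0.8,10,0,0,0,-0.3,0,0.8,10,0,0,0,-0.3,0,0.8,10,0,0,0,-0.3,0,0.8,10,0,0,0,-0.3,0,0.8,10,0,0,0,-0.3,0,0.8,10,0,0,0,-0.3,0,0,0,0,0,0],
)

```text
t: 10.38
eef_pos: [0.5937, -0.2173, 0.1612]
tool_rot: [0.218, 0.819, 0.513, 0.136]
contact_force: [-0.1, 0.7, 0.8]
gripper_width: 0.346
```

Run:
```python
from h import *
hd()
c=cam("scene"); d=cam("top"); cv2.imwrite("pics/s5.png",np.hstack([cv2.resize(c[0][160:260,180:280],(400,400)),cv2.resize(d[0][160:260,360:460],(400,400))]))
```

```text
t 10.375 p [ 0.5937 -0.2173  0.1612] h -25.9 pitch 29.78 xz -0.001 F [-0.1  0.7  0.8] g 0.346 q [ 0.03  0.35  0.2   2.14  0.38  0.17 -0.61]
```

View pics/s5.png

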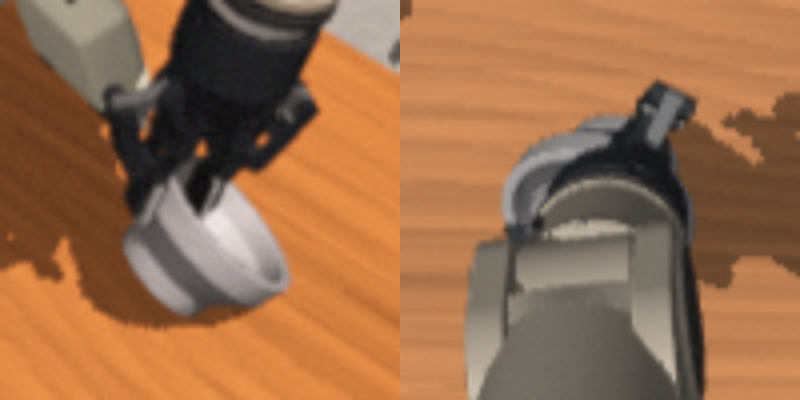

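The jaws straddle the top rim at left-half pixel (180,195), with no contact force. I'll close them.

>>> drive_tool(
  series=[-0.5,0,0,0,0,0,0,-0.7,0,0,0,0,0,0,-1,0,0,0,0,0,0,-1,0,0,0,0,0,0,-1,0,0,0,0,0,0,-1,0,0,0,0,0,0,-1,0,0,0,0,0,0],
  force=50,
)

```text
t: 11.35
eef_pos: [0.5938, -0.217, 0.1621]
tool_rot: [0.218, 0.819, 0.513, 0.137]
contact_force: [0.7, -0.6, -3.6]
gripper_width: 0.077
```

>>> drive_tool(
  series=[-1,0,5,-8.7,0,0,0,-1,0,5,-8.7,0,0,0,-1,0,10,-17,0,0,0,-1,0,10,-17,0,0,0,-1,0,0,0,0,0,0],
)

```text
t: 11.98
eef_pos: [0.5955, -0.2176, 0.2244]
tool_rot: [0.22, 0.819, 0.512, 0.138]
contact_force: [0.2, -0.2, -2.9]
gripper_width: 0.076
```

Run:
```python
from h import *
hd()
c=cam("scene"); d=cam("top"); cv2.imwrite("pics/s6.png",np.hstack([cv2.resize(c[0][140:260,170:290],(400,400)),cv2.resize(d[0][140:260,350:470],(400,400))]))
```

```text
t 11.975 p [ 0.5955 -0.2176  0.2244] h -25.9 pitch 30.11 xz 0.001 F [ 0.2 -0.2 -2.9] g 0.076 q [ 0.09  0.25  0.11  2.08  0.32  0.32 -0.54]
```

View pics/s6.png

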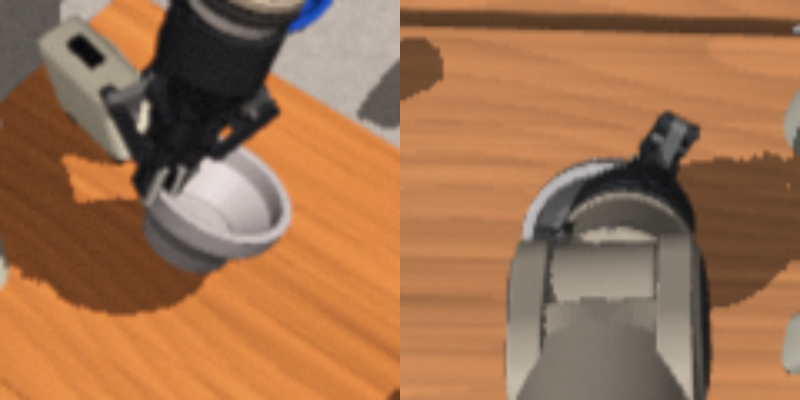

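The middle bowl is held firmly and tilted about 35°. I'll turn it upright and carry it over the large bowl.

Run:
```python
from h import *
h=np.radians(10); X=np.array([.5815,.1987])+.0547*np.array([np.cos(h),np.sin(h)])
plan([((.60,-.18,.245),Rt(-24,-7),6),((*X,.215),Rt(10,-7),12)],-1)
```

```text
[-1, 6.0, 0.4, -4.3, 0.107, 0.001, -0.005]
[-1, 6.1, -0.1, -4.2, 0.107, 0.001, -0.006]
[-1, 6.0, -0.5, -4.3, 0.108, 0.001, -0.006]
[-1, 6.0, -0.9, -4.1, 0.107, 0.002, -0.005]
[-1, 6.1, -1.3, -4.1, 0.107, 0.001, -0.006]
[-1, 6.1, -1.7, -3.8, 0.107, 0.001, -0.005]
-- [ 0.6   -0.18   0.245]
[-1, 30.7, -10.1, 3.8, 0.0, -0.006, -0.049]
[-1, 31.3, -8.5, 3.5, 0.0, -0.006, -0.049]
[-1, 31.6, -7.1, 3.4, 0.0, -0.006, -0.049]
[-1, 32.0, -5.4, 3.2, 0.0, -0.006, -0.049]
[-1, 32.2, -3.9, 3.0, 0.0, -0.006, -0.049]
[-1, 32.3, -2.4, 2.8, 0.0, -0.006, -0.05]
[-1, 32.5, -0.6, 2.6, 0.0, -0.006, -0.049]
[-1, 32.5, 0.9, 2.4, 0.0, -0.006, -0.049]
[-1, 32.4, 2.4, 2.2, 0.0, -0.006, -0.049]
[-1, 32.2, 4.1, 2.0, 0.0, -0.006, -0.049]
[-1, 32.1, 5.7, 1.8, 0.0, -0.006, -0.049]
[-1, 31.7, 7.2, 1.7, 0.0, -0.006, -0.049]
-- [0.6354 0.2082 0.215 ]
```

>>> drive_tool(
  series=[-1,6,0.4,-4.3,0.107,0.001,-0.005,-1,6,0,-4.2,0.107,0.001,-0.005,-1,6,-0.5,-4.2,0.107,0.001,-0.005,-1,6,-0.9,-4.2,0.107,0.001,-0.005,-1,6,-1.3,-4.1,0.107,0.001,-0.005,-1,6,-1.7,-3.8,0.107,0.001,-0.005,-1,0,0,0,0,0,0],
)

```text
t: 12.95
eef_pos: [0.6013, -0.1802, 0.2432]
tool_rot: [-0.051, 0.838, 0.543, -0.033]
contact_force: [0.4, -0.1, -2.6]
gripper_width: 0.075
```

>>> drive_tool(
  series=[-1,30.7,-10.1,3.8,0,-0.006,-0.049,-1,31.3,-8.5,3.5,0,-0.006,-0.049,-1,31.6,-7.1,3.4,0,-0.006,-0.049,-1,32,-5.4,3.2,0,-0.006,-0.049,-1,32.2,-3.9,3,0,-0.006,-0.049,-1,32.3,-2.4,2.8,0,-0.006,-0.049,-1,32.5,-0.6,2.6,0,-0.006,-0.049,-1,32.5,0.9,2.4,0,-0.006,-0.049,-1,32.4,2.4,2.2,0,-0.006,-0.049,-1,32.2,4.1,2,0,-0.006,-0.049,-1,32,5.7,1.8,0,-0.006,-0.049,-1,31.7,7.2,1.7,0,-0.006,-0.049],
)

```text
t: 14.45
eef_pos: [0.6358, 0.2097, 0.2142]
tool_rot: [-0.038, 0.642, 0.765, -0.046]
contact_force: [0.3, -0.4, -2.0]
gripper_width: 0.078
```

Run:
```python
from h import *
hd()
c=cam("scene"); d=cam("top"); cv2.imwrite("pics/s7.png",np.hstack([cv2.resize(c[0][240:360,310:430],(400,400)),cv2.resize(d[0][140:260,180:300],(400,400))]))
```

```text
t 14.45 p [0.6358 0.2097 0.2142] h 10.0 pitch -6.88 xz -0.001 F [ 0.3 -0.4 -2. ] g 0.078 q [-0.22  0.58 -0.27  1.5   0.12  1.2  -0.33]
```

View pics/s7.png

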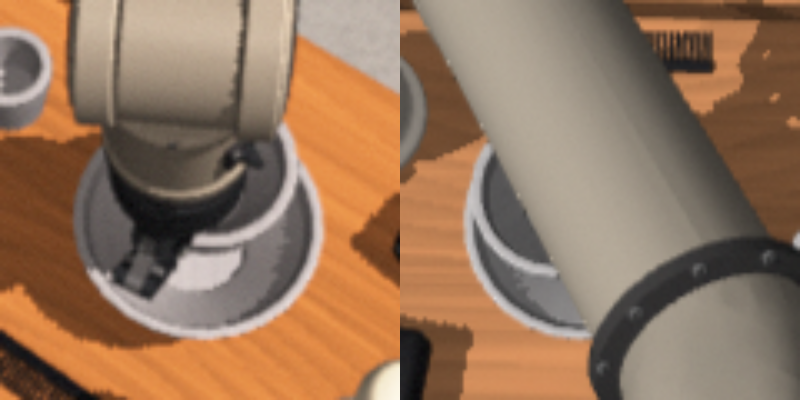

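The bowl hangs upright over the large bowl. I'll refine its centre from the bright rim band: the arc (295,190)–(200,243) in the scene half and (475,200)–(550,275) in the top half.

```bash
cat >> h.py <<'E'
def band(c,C,z,R,angs,w=.008,hw=.004):
    """bright rim band of half width hw: radius per angle by matched filter on grey profile"""
    g=cv2.cvtColor(c[0],cv2.COLOR_BGR2GRAY).astype(np.float32); rs=np.arange(R-w-.008,R+w+.008,.0005); out=[]
    for a in np.radians(angs):
        uv=np.array([proj(c,(C[0]+r*np.cos(a),C[1]+r*np.sin(a),z)) for r in rs]).astype(np.float32)
        v=cv2.remap(g,uv[None,:,0],uv[None,:,1],cv2.INTER_LINEAR)[0]
        k=np.abs(rs[:,None]-rs[None,:]); K=np.where(k<=hw,1,np.where(k<=2*hw,-1,0)).astype(float)
        K=K/np.maximum(1,np.abs(K).sum(1))[:,None]; s=K@v; ok=np.abs(rs-R)<=w; i=np.where(ok)[0][s[ok].argmax()]; out.append((rs[i],s[i]))
    return np.array(out)
E
python3 - <<'E'
from h import *
p=cur()[0]; h=np.radians(10); C=p[:2]-.0547*np.array([np.cos(h),np.sin(h)]); z=p[2]-.006; print(C,z)
for n in("scene","top"):
    c=cam(n); A=np.arange(0,360,10); b=band(c,C,z,.054,A)
    for a,(r,s) in zip(A,b):
        if s>8: print(n,a,round(r*1000,1),round(s,1), proj(c,(C[0]+.054*np.cos(np.radians(a)),C[1]+.054*np.sin(np.radians(a)),z)).round(0))
E
```

```text
[0.58050267 0.20517519] 0.20785518932593425
scene 30 53.5 40.0 [373. 313.]
scene 40 53.0 32.9 [378. 313.]
scene 50 53.0 31.6 [383. 312.]
scene 60 52.5 34.2 [387. 311.]
scene 70 52.0 31.4 [391. 309.]
scene 80 52.0 36.8 [394. 306.]
scene 90 51.5 37.5 [397. 303.]
scene 100 51.5 43.9 [399. 299.]
scene 110 50.5 22.2 [400. 295.]
scene 120 51.0 25.7 [401. 291.]
scene 130 51.0 29.5 [401. 287.]
scene 140 51.5 26.2 [400. 283.]
scene 150 51.5 20.8 [398. 279.]
scene 320 51.5 8.5 [350. 294.]
top 60 50.5 21.5 [206. 184.]
top 70 50.5 21.7 [204. 188.]
top 80 50.0 22.0 [203. 192.]
top 90 50.0 14.5 [202. 196.]
top 100 48.5 22.2 [202. 201.]
top 110 49.0 36.5 [203. 205.]
top 120 49.5 38.9 [205. 209.]
top 130 49.5 35.4 [207. 212.]
top 140 50.0 35.6 [210. 215.]
top 150 50.5 31.0 [213. 218.]
top 160 50.5 28.3 [217. 220.]
top 170 51.5 25.6 [221. 221.]
top 180 52.0 21.7 [226. 222.]
```

```bash
cat >> h.py <<'E'
def rimfit(obs,C,z,R,tilt=True):
    """obs: (cam,angles,radii) band points seen on plane z; fits circle radius R: centre xyz and tilt"""
    L=[]
    for c,A,r in obs:
        O=-c[2].T@c[3]; a=np.radians(A)
        X=np.c_[C[0]+r*np.cos(a),C[1]+r*np.sin(a),np.full(len(a),z)]; L.append((O,X-O))
    def f(q):
        n=np.array([q[3],q[4],1]) if tilt else np.array([0,0,1.]); n=n/np.linalg.norm(n); o=[]
        for O,D in L:
            X=O+D*(((q[:3]-O)@n)/(D@n))[:,None]; o.append(np.linalg.norm(X-q[:3],axis=1)-R)
        return np.concatenate(o)
    s=least_squares(f,[*C,z]+[0,0]*tilt,loss='soft_l1',f_scale=.001); return s.x,np.sqrt(np.mean(s.fun**2))
E
python3 - <<'E'
from h import *
p=cur()[0]; h=np.radians(10); C=p[:2]-.0547*np.array([np.cos(h),np.sin(h)]); z=p[2]-.006
S=cam("scene");T=cam("top"); As=np.arange(30,151,5);At=np.arange(60,181,5)
o=[(S,As,band(S,C,z,.054,As)[:,0]),(T,At,band(T,C,z,.054,At)[:,0])]
for t in(0,1):print(rimfit(o,C,z,.054,t))
# same method on the large bowl, visible parts
C=(.5815,.1987);A1=np.arange(-10,120,10);A2=np.arange(70,170,10)
for c,A in((S,A1),(T,A2)):
    b=band(c,C,.112,.081,A);print(np.c_[A,b[:,0]*1000,b[:,1]].round(0).tolist())
E
```

```text
(array([0.58320421, 0.19725896, 0.20834075]), np.float64(0.00043360420227953853))
(array([ 0.58315125,  0.19758462,  0.21235724, -0.0180701 ,  0.10334719]), np.float64(0.0003774883294066425))
[[-10.0, 80.0, 21.0], [0.0, 81.0, 23.0], [10.0, 80.0, 23.0], [20.0, 80.0, 24.0], [30.0, 80.0, 12.0], [40.0, 81.0, 17.0], [50.0, 81.0, 25.0], [60.0, 80.0, 30.0], [70.0, 80.0, 29.0], [80.0, 81.0, 31.0], [90.0, 81.0, 32.0], [100.0, 81.0, 31.0], [110.0, 81.0, 30.0]]
[[70.0, 73.0, 20.0], [80.0, 82.0, 25.0], [90.0, 82.0, 26.0], [100.0, 82.0, 26.0], [110.0, 82.0, 25.0], [120.0, 82.0, 27.0], [130.0, 82.0, 24.0], [140.0, 82.0, 27.0], [150.0, 81.0, 24.0], [160.0, 81.0, 24.0]]
```

The rim centre is (0.583,0.1975) and the large bowl's is (0.5815,0.199). The fit also hints at a tilt of about 0.1 rad towards +y. I'll shift the bowl, correct half that tilt, go partway down and measure again.

>>> drive_tool(
  series=[-1,2.7,-1.1,0,0,0,0,-1,0,1.4,11.2,0,0,0,-1,0,1.4,11.2,0,0,0,-1,0,1.4,11.2,0,0,0,-1,0,1.2,9.5,0,0.05,0,-1,0,0,0,0,0,0],
)

```text
t: 15.5
eef_pos: [0.6356, 0.2078, 0.1699]
tool_rot: [-0.058, 0.645, 0.761, -0.031]
contact_force: [0.9, -0.1, -3.5]
gripper_width: 0.076
```

Run:
```python
from h import *
hd(); p=cur()[0]; h=np.radians(13); C=p[:2]-.054*np.array([np.cos(h),np.sin(h)]); z=p[2]-.006; print(C,z)
S=cam("scene");T=cam("top"); As=np.arange(0,200,10);At=np.arange(30,200,10)
for c,A in((S,As),(T,At)):
    b=band(c,C,z,.054,A);print(np.c_[A,b[:,0]*1000,b[:,1]].round(1).tolist())
As=np.arange(30,151,5);At=np.arange(60,181,5)
o=[(S,As,band(S,C,z,.054,As)[:,0]),(T,At,band(T,C,z,.054,At)[:,0])]
for t in(0,1):print(rimfit(o,C,z,.054,t))
cv2.imwrite("pics/s8.png",np.hstack([cv2.resize(S[0][250:350,325:425],(400,400),interpolation=2),cv2.resize(T[0][160:260,180:280],(400,400),interpolation=2)]))
```

```text
t 15.5 p [0.6356 0.2078 0.1699] h 9.6 pitch -7.08 xz 0.048 F [ 0.9 -0.1 -3.5] g 0.076 q [-0.19  0.62 -0.28  1.54  0.09  1.11 -0.31]
[0.58293468 0.19569022] 0.16391327637687192
[[0.0, 54.0, -0.6], [10.0, 49.0, -0.7], [20.0, 50.0, -1.3], [30.0, 53.0, 26.8], [40.0, 54.0, 29.8], [50.0, 54.0, 30.7], [60.0, 54.5, 33.8], [70.0, 54.5, 27.0], [80.0, 55.0, 33.0], [90.0, 55.0, 31.6], [100.0, 55.5, 36.0], [110.0, 55.5, 36.6], [120.0, 55.5, 35.1], [130.0, 55.5, 40.9], [140.0, 55.0, 34.4], [150.0, 54.5, 22.9], [160.0, 55.0, 14.7], [170.0, 54.5, 13.7], [180.0, 57.5, 16.6], [190.0, 57.0, 4.4]]
[[30.0, 56.0, -4.5], [40.0, 55.5, 25.2], [50.0, 56.0, 28.1], [60.0, 56.5, 33.0], [70.0, 57.0, 34.2], [80.0, 57.0, 39.0], [90.0, 57.5, 35.2], [100.0, 57.5, 32.8], [110.0, 57.5, 33.8], [120.0, 57.5, 33.9], [130.0, 56.5, 34.5], [140.0, 56.0, 26.9], [150.0, 55.5, 25.9], [160.0, 54.5, 23.3], [170.0, 54.0, 22.5], [180.0, 53.5, 21.1], [190.0, 52.5, 15.3]]
(array([0.58262666, 0.1978455 , 0.16762738]), np.float64(0.0007539673520891979))
(array([ 0.58323742,  0.19833379,  0.16229303, -0.05863754, -0.11835352]), np.float64(0.0005867050605983143))
```

View pics/s8.png

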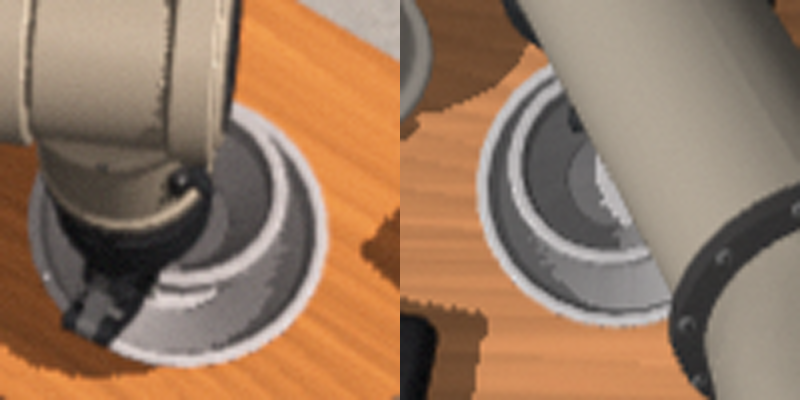

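The tilt estimates flipped sign, so they're only noise. I'll undo the roll, trim the position by about 1 mm and lower the bowl to near contact.

>>> drive_tool(
  series=[-1,0.7,-1.1,0,0,-0.05,0,-1,0,1.2,10,0,0,0,-1,0,1.2,10,0,0,0,-1,0,1,8,0,0,0,-1,0,0.6,5,0,0,0,-1,0,0,0,0,0,0],
)

```text
t: 16.35
eef_pos: [0.6341, 0.2103, 0.1377]
tool_rot: [-0.039, 0.643, 0.763, -0.047]
contact_force: [0.0, 0.9, -1.9]
gripper_width: 0.073
```

>>> drive_tool(
  series=[-1,0,0.1,1,0,0,0,-1,0,0,0,0,0,0],
)

```text
t: 16.6
eef_pos: [0.6345, 0.2108, 0.1376]
tool_rot: [-0.039, 0.643, 0.763, -0.046]
contact_force: [0.8, -0.6, -2.1]
gripper_width: 0.08
```

>>> drive_tool(
  series=[-1,0,0.1,1,0,0,0,-1,0,0.1,1,0,0,0,-1,0,0,0,0,0,0],
)

```text
t: 16.98
eef_pos: [0.6342, 0.2107, 0.1351]
tool_rot: [-0.039, 0.643, 0.763, -0.047]
contact_force: [0.2, -0.2, -2.7]
gripper_width: 0.078
```

>>> drive_tool(
  series=[-1,0,0.1,1,0,0,0,-1,0,0,0,0,0,0],
)

```text
t: 17.23
eef_pos: [0.6344, 0.2107, 0.1344]
tool_rot: [-0.039, 0.643, 0.763, -0.047]
contact_force: [-0.2, -0.5, -1.7]
gripper_width: 0.074
```

>>> drive_tool(
  series=[-1,0,0.1,1,0,0,0,-1,0,0,0,0,0,0],
)

```text
t: 17.48
eef_pos: [0.6347, 0.2108, 0.1342]
tool_rot: [-0.038, 0.643, 0.763, -0.046]
contact_force: [0.7, -0.5, 5.4]
gripper_width: 0.078
```

>>> drive_tool(
  series=[-1,0,0.1,1,0,0,0,-1,0,0,0,0,0,0],
)

```text
t: 17.73
eef_pos: [0.6351, 0.2109, 0.134]
tool_rot: [-0.038, 0.643, 0.763, -0.046]
contact_force: [-0.4, -1.0, 8.9]
gripper_width: 0.072
```

Run:
```python
from h import *
hd(); print(bot.get_obs()["torque"]);p=cur()[0]; h=np.radians(13); C=np.array([.582,.1985]); z=.126
S=cam("scene");T=cam("top"); As=np.arange(30,151,10);At=np.arange(40,191,10)
for c,A in((S,As),(T,At)):
    b=band(c,C,z,.054,A);print(np.c_[A,b[:,0]*1000,b[:,1]].round(1).tolist())
    b=band(c,(.5815,.1987),.112,.081,A);print(np.c_[A,b[:,0]*1000,b[:,1]].round(1).tolist())
o=[(S,As,band(S,C,z,.054,As)[:,0]),(T,At,band(T,C,z,.054,At)[:,0])]
for t in(0,1):print(rimfit(o,C,z,.054,t))
o=[(S,As,band(S,(.5815,.1987),.112,.081,As)[:,0]),(T,At,band(T,(.5815,.1987),.112,.081,At)[:,0])]
print(rimfit(o,(.5815,.1987),.112,.081,0))
```

```text
t 17.725 p [0.6351 0.2109 0.134 ] h 9.8 pitch -6.83 xz -0.001 F [-0.4 -1.   8.9] g 0.072 q [-0.23  0.66 -0.26  1.56  0.14  1.06 -0.35]
[-0.29676203  0.39015578  0.05035662]
[[30.0, 54.5, 31.4], [40.0, 53.5, 38.3], [50.0, 54.0, 34.9], [60.0, 54.0, 31.2], [70.0, 54.0, 31.9], [80.0, 54.0, 33.1], [90.0, 54.5, 36.5], [100.0, 55.0, 38.8], [110.0, 54.5, 40.7], [120.0, 54.5, 35.5], [130.0, 54.5, 38.2], [140.0, 55.5, 32.7], [150.0, 57.0, 15.8]]
[[30.0, 80.0, 11.4], [40.0, 80.5, 18.0], [50.0, 80.5, 24.6], [60.0, 80.0, 28.8], [70.0, 80.0, 28.6], [80.0, 80.5, 30.9], [90.0, 80.5, 33.1], [100.0, 80.5, 31.3], [110.0, 80.5, 29.4], [120.0, 81.0, 29.0], [130.0, 81.5, 23.9], [140.0, 81.5, 24.1], [150.0, 81.5, 22.8]]
[[40.0, 61.0, -4.7], [50.0, 61.5, 4.1], [60.0, 56.5, 29.9], [70.0, 56.0, 32.9], [80.0, 56.0, 36.3], [90.0, 56.0, 31.9], [100.0, 56.0, 33.3], [110.0, 56.0, 33.2], [120.0, 55.5, 36.1], [130.0, 55.5, 33.6], [140.0, 55.0, 28.8], [150.0, 54.5, 26.5], [160.0, 53.5, 24.4], [170.0, 52.5, 26.0], [180.0, 52.5, 18.2], [190.0, 50.0, 5.5]]
[[40.0, 82.5, -4.7], [50.0, 82.0, 21.9], [60.0, 81.5, 21.4], [70.0, 81.5, 23.1], [80.0, 82.0, 26.1], [90.0, 82.0, 26.0], [100.0, 82.0, 26.5], [110.0, 81.5, 25.7], [120.0, 81.5, 27.0], [130.0, 81.5, 23.6], [140.0, 81.5, 27.3], [150.0, 81.0, 23.8], [160.0, 80.5, 23.4], [170.0, 81.0, 20.6], [180.0, 81.5, 16.9], [190.0, 73.0, 11.0]]
(array([0.58284423, 0.19997412, 0.13143904]), np.float64(0.0012862602362865435))
(array([ 0.58259924,  0.20057497,  0.13695219, -0.01955213,  0.14864154]), np.float64(0.0012605852028353744))
(array([0.58160888, 0.19876973, 0.1149274 ]), np.float64(0.0014268678804845464))
```

Middle and large centres agree within about 1.5 mm, and the foot is in contact (9 N). I'll open the jaws a little and withdraw along the tool axis.

>>> drive_tool(
  series=[-0.85,0,0,0,0,0,0,-0.75,0,0,0,0,0,0,-0.65,0,0,0,0,0,0,-0.65,0,0,0,0,0,0,-0.65,0,0,-4,0,0,0,-0.65,0,0,-6,0,0,0,-0.6,0,0,-10,0,0,0,-0.5,0,0,-25,0,0,0,-0.3,0,0,-40,0,0,0,-0.3,0,0,0,0,0,0],
)

```text
t: 19.08
eef_pos: [0.6467, 0.2135, 0.2213]
tool_rot: [-0.037, 0.643, 0.763, -0.043]
contact_force: [0.2, 0.1, -0.2]
gripper_width: 0.35
```

Run:
```python
from h import *
hd()
C=np.array([.582,.1990]); z=.126
S=cam("scene");T=cam("top"); As=np.arange(0,360,10);At=np.arange(0,360,10);o=[];o2=[]
for c,A in((S,As),(T,At)):
    for CC,zz,R,oo in((C,z,.054,o),((.5815,.1987),.112,.081,o2)):
        b=band(c,CC,zz,R,A,.006); k=b[:,1]>15; print(A[k].tolist(),(b[k,0]*1000).round(1).tolist()); oo.append((c,A[k],b[k,0]))
for t in(0,1):print(rimfit(o,C,z,.054,t),rimfit(o2,(.5815,.1987),.112,.081,t))
# small bowl on the shelf
Cs=(.559,.021);os=[]
for c in(S,T):
    b=band(c,Cs,.106,.028,As,.006); k=b[:,1]>15; print(As[k].tolist(),(b[k,0]*1000).round(1).tolist()); os.append((c,As[k],b[k,0]))
print(rimfit(os,Cs,.106,.028,0))
cv2.imwrite("pics/s9.png",np.hstack([cv2.resize(S[0][220:360,285:425],(400,400),interpolation=2),cv2.resize(T[0][150:290,190:330],(400,400),interpolation=2)]))
```

```text
t 19.075 p [0.6467 0.2135 0.2213] h 9.8 pitch -6.52 xz 0.001 F [ 0.2  0.1 -0.2] g 0.35 q [-0.22  0.59 -0.26  1.46  0.12  1.22 -0.33]
[20, 30, 40, 50, 60, 70, 80, 90, 100, 110, 120, 130, 140, 150, 160, 170, 320, 330] [52.5, 52.5, 52.5, 52.5, 53.0, 53.0, 53.5, 54.0, 54.0, 54.0, 54.5, 55.0, 55.0, 55.0, 55.5, 56.5, 54.0, 54.5]
[0, 10, 20, 40, 50, 60, 70, 80, 90, 100, 110, 120, 130, 140, 150, 160, 170, 280, 290, 300, 310, 320, 330, 340] [82.0, 79.5, 79.5, 80.5, 80.5, 80.0, 80.0, 80.5, 80.5, 80.5, 80.5, 81.0, 81.5, 81.5, 81.5, 81.5, 82.0, 77.5, 79.5, 80.0, 80.0, 78.0, 79.0, 78.5]
[60, 70, 80, 90, 100, 110, 120, 130, 140, 150, 160, 170] [57.0, 55.0, 55.0, 55.5, 55.0, 55.5, 55.5, 55.5, 55.5, 55.0, 54.5, 54.0]
[50, 60, 70, 80, 90, 100, 110, 120, 130, 140, 150, 160, 170, 180, 220] [82.5, 81.5, 81.5, 82.0, 82.0, 82.0, 81.5, 82.0, 81.5, 81.5, 81.0, 80.5, 81.0, 81.5, 82.0]
(array([0.5815978 , 0.19944599, 0.12950912]), np.float64(0.0006746403707405576)) (array([0.58103399, 0.19897093, 0.11382518]), np.float64(0.0009681299091673086))
(array([ 0.58151799,  0.19957998,  0.12711086, -0.00256089, -0.07026937]), np.float64(0.0005907626181171068)) (array([ 0.58103663,  0.19904171,  0.11193407, -0.01177135, -0.04223402]), np.float64(0.0008871147755342253))
[0, 20, 30, 40, 50, 60, 70, 80, 90, 100, 110, 120, 130, 140, 150, 160, 170, 180, 190, 200, 210, 280, 290, 300, 310, 320, 330, 340, 350] [28.0, 28.5, 29.0, 29.5, 29.0, 29.0, 29.0, 29.0, 29.0, 28.5, 28.5, 29.0, 28.5, 27.5, 28.0, 28.0, 27.5, 27.0, 27.0, 26.5, 26.5, 26.5, 27.0, 27.0, 28.0, 28.0, 28.0, 28.0, 28.5]
[0, 10, 20, 30, 40, 50, 180, 190, 200, 210, 220, 230, 240, 250, 260, 270, 280, 290, 300, 310, 320, 330, 350] [29.5, 29.5, 30.0, 30.5, 31.0, 31.0, 25.0, 25.0, 24.5, 25.5, 25.0, 25.0, 25.0, 25.0, 24.5, 25.5, 25.5, 25.5, 26.0, 26.5, 27.0, 27.0, 28.5]
(array([0.56049183, 0.02325675, 0.1082947 ]), np.float64(0.0005868662636550811))
```

View pics/s9.png

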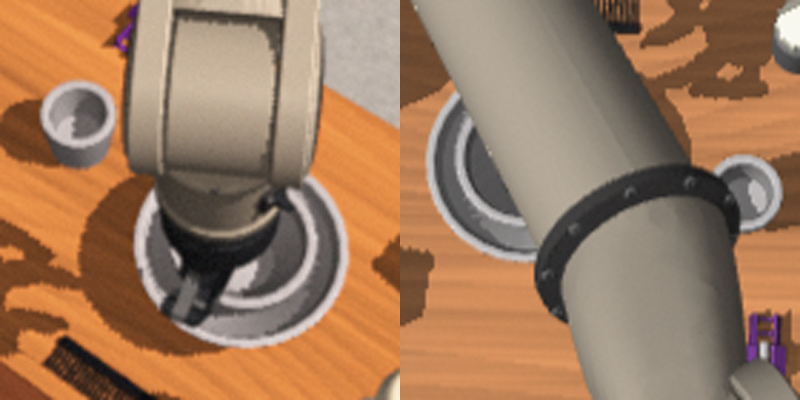

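The middle bowl is nested: its centre is within 1 mm of the large bowl's. The small bowl stands at (0.560,0.0225). I'll fetch it.

Run:
```python
from h import *
plan([((.62,.12,.23),Rt(10,0),4),((.5876,.0274,.18),Rt(10,0),3),((.5876,.0274,.115),Rt(10,0),4)],-.3)
```

```text
[-0.3, -21.8, -10.3, -1.9, -0.03, 0.0, -0.001]
[-0.3, -21.7, -10.2, -2.2, -0.03, 0.0, -0.001]
[-0.3, -21.7, -10.2, -2.5, -0.03, 0.0, -0.001]
[-0.3, -21.8, -10.2, -2.8, -0.03, 0.0, -0.001]
-- [0.62 0.12 0.23]
[-0.3, -28.5, -16.0, 16.7, -0.0, 0.0, 0.0]
[-0.3, -28.5, -16.0, 16.6, -0.0, 0.0, 0.0]
[-0.3, -28.5, -15.9, 16.7, -0.0, 0.0, 0.0]
-- [0.5876 0.0274 0.18  ]
[-0.3, 0.0, -0.0, 16.2, -0.0, 0.0, 0.0]
[-0.3, 0.0, -0.0, 16.3, -0.0, 0.0, 0.0]
[-0.3, 0.0, -0.0, 16.2, -0.0, 0.0, 0.0]
[-0.3, 0.0, -0.0, 16.3, -0.0, 0.0, 0.0]
-- [0.5876 0.0274 0.115 ]
```

>>> drive_tool(
  series=[-0.3,-21.8,-10.2,-2,-0.03,0,0,-0.3,-21.8,-10.2,-2.2,-0.03,0,0,-0.3,-21.8,-10.2,-2.5,-0.03,0,0,-0.3,-21.8,-10.2,-2.8,-0.03,0,0,-0.3,-28.5,-16,16.6,0,0,0,-0.3,-28.5,-16,16.6,0,0,0,-0.3,-28.5,-16,16.6,0,0,0,-0.3,0,0,0,0,0,0],
)

```text
t: 20.18
eef_pos: [0.5844, 0.0235, 0.1772]
tool_rot: [-0.001, 0.646, 0.763, -0.003]
contact_force: [0.2, 0.4, 0.7]
gripper_width: 0.347
```

Run:
```python
from h import *
hd();plan([((.5876,.0274,.14),Rt(10,0),3),((.5876,.0274,.115),Rt(10,0),3)],-.3)
```

```text
t 20.175 p [0.5844 0.0235 0.1772] h 9.5 pitch -0.41 xz -0.002 F [0.2 0.4 0.7] g 0.347 q [ 0.04  0.43 -0.24  1.83  0.13  0.9  -0.09]
[-0.3, 1.1, 1.4, 12.4, -0.002, 0.001, -0.003]
[-0.3, 1.2, 1.3, 12.4, -0.003, 0.0, -0.003]
[-0.3, 1.1, 1.3, 12.4, -0.002, 0.001, -0.002]
-- [0.5876 0.0274 0.14  ]
[-0.3, -0.0, -0.0, 8.3, -0.0, 0.0, -0.0]
[-0.3, -0.0, -0.0, 8.4, -0.0, 0.0, -0.0]
[-0.3, -0.0, -0.0, 8.3, -0.0, 0.0, -0.0]
-- [0.5876 0.0274 0.115 ]
```

>>> drive_tool(
  series=[-0.3,1.1,1.4,12.4,-0.002,0,-0.003,-0.3,1.1,1.4,12.4,-0.002,0,-0.003,-0.3,1.1,1.3,12.4,-0.002,0,-0.003,-0.3,0,0,8.4,0,0,0,-0.3,0,0,8.4,0,0,0,-0.3,0,0,8.3,0,0,0,-0.3,0,0,0,0,0,0],
)

```text
t: 21.05
eef_pos: [0.5901, 0.0311, 0.1166]
tool_rot: [0.001, 0.641, 0.768, 0.001]
contact_force: [0.5, 0.0, -0.3]
gripper_width: 0.352
```

>>> drive_tool(
  series=[-0.6,0,0,0,0,0,0,-0.8,0,0,0,0,0,0,-1,0,0,0,0,0,0,-1,0,0,0,0,0,0,-1,0,0,0,0,0,0],
  force=40,
)

```text
t: 21.68
eef_pos: [0.5907, 0.0312, 0.1177]
tool_rot: [0.002, 0.641, 0.768, 0.002]
contact_force: [-2.1, 0.1, 4.2]
gripper_width: 0.102
```

>>> drive_tool(
  series=[-1,0,0,-10,0,0,0,-1,0,0,-25,0,0,0,-1,0,0,-35,0,0,0,-1,0,0,-20,0,0,0,-1,0,0,0,0,0,0],
)

```text
t: 22.3
eef_pos: [0.5913, 0.0313, 0.2092]
tool_rot: [0.003, 0.641, 0.768, 0.003]
contact_force: [0.5, -1.0, -1.4]
gripper_width: 0.103
```

Run:
```python
from h import *
hd();h=np.radians(10); X=np.array([.5815,.1994])+.028*np.array([np.cos(h),np.sin(h)]); print(X)
plan([((*X,.185),Rt(10,0),6)],-1)
```

```text
t 22.3 p [0.5913 0.0313 0.2092] h 10.3 pitch 0.5 xz -0.001 F [ 0.5 -1.  -1.4] g 0.103 q [ 0.04  0.4  -0.25  1.8   0.12  0.95 -0.08]
[0.60907462 0.20426215]
[-1, 27.8, 8.0, 4.1, 0.001, 0.0, 0.001]
[-1, 27.9, 8.0, 4.0, 0.002, 0.0, 0.001]
[-1, 27.8, 8.0, 4.1, 0.001, 0.001, 0.001]
[-1, 27.9, 8.0, 4.0, 0.002, -0.0, 0.0]
[-1, 27.8, 7.9, 4.1, 0.001, 0.0, 0.001]
[-1, 27.9, 8.0, 4.0, 0.002, 0.0, 0.001]
-- [0.6091 0.2043 0.185 ]
```

>>> drive_tool(
  series=[-1,28.4,8.1,0,0.001,0,0,-1,28.4,8.1,0,0.002,0,0,-1,28.4,8.1,0,0.001,0,0,-1,28.4,8.1,0,0.002,0,0,-1,28.4,8.1,0,0.001,0,0,-1,28.4,8.1,0,0.002,0,0,-1,0,0,0,0,0,0,-1,0,0,0,0,0,0],
)

```text
t: 23.3
eef_pos: [0.6071, 0.2065, 0.206]
tool_rot: [-0.001, 0.641, 0.768, -0.003]
contact_force: [0.2, 0.4, -0.7]
gripper_width: 0.099
```

Run:
```python
from h import *
hd(); p=cur()[0]; C=p[:2]-[.027,.0081]; z=p[2]-.0117; print(C,z)
S=cam("scene");T=cam("top"); A=np.arange(0,360,10); o=[];ol=[]
for c in(S,T):
    b=band(c,C,z,.028,A,.006); k=b[:,1]>15; print(A[k].tolist(),(b[k,0]*1000).round(1).tolist()); o.append((c,A[k],b[k,0]))
    b=band(c,(.5815,.199),.126,.054,A,.006); k=b[:,1]>15; print(A[k].tolist(),(b[k,0]*1000).round(1).tolist()); ol.append((c,A[k],b[k,0]))
for t in(0,1):print(rimfit(o,C,z,.028,t), rimfit(ol,(.5815,.199),.126,.054,t))
```

```text
t 23.3 p [0.6071 0.2065 0.206 ] h 10.3 pitch -0.36 xz -0.002 F [ 0.2  0.4 -0.7] g 0.099 q [-0.22  0.49 -0.28  1.67  0.15  1.02 -0.37]
[0.5800592  0.19844857] 0.1942930657706884
[40, 50, 60, 70, 80, 90, 100, 110, 120, 130, 200, 210, 300, 310] [30.5, 30.5, 31.0, 31.5, 32.0, 31.5, 31.5, 30.5, 31.0, 33.5, 33.5, 33.5, 31.0, 31.0]
[0, 10, 20, 30, 40, 50, 60, 70, 80, 90, 100, 110, 120, 130, 140, 150, 330, 340, 350] [53.0, 52.5, 53.0, 53.0, 53.0, 53.0, 53.5, 53.5, 53.5, 54.0, 54.0, 54.0, 54.5, 54.5, 54.5, 55.0, 52.0, 51.5, 52.5]
[] []
[] []
(array([0.62961874, 0.22138239, 0.31197308]), np.float64(0.0005757866458309196)) (array([0.57589982, 0.19747692, 0.11463983]), np.float64(0.00029718204268236665))
(array([ 0.62745345,  0.22025484,  0.30698111, -0.00403084,  0.05864795]), np.float64(0.0005415874575841707)) (array([ 0.5710514 ,  0.19580892,  0.10239954,  0.03791506, -0.0203153 ]), np.float64(0.00022958906412278))
```

>>> drive_tool(
  series=[-1,-2.9,0,0,0.003,0,0,-1,0,0,12,0.003,0,0,-1,0,0,12,0,0,0,-1,0,0,12,0,0,0,-1,0,0,0,0,0,0,-1,0,0,0,0,0,0],
)

```text
t: 24.15
eef_pos: [0.6078, 0.2048, 0.1713]
tool_rot: [-0.003, 0.641, 0.768, -0.004]
contact_force: [-0.9, -0.6, -2.2]
gripper_width: 0.099
```

```bash
cat > m.py <<'E'
from h import *
hd(); p=cur()[0]; S=cam("scene")
def one(C,z,R):
    C=np.array(C,float)
    for _ in range(3):
        A=np.arange(20,151,5); b=band(S,C,z,R,A,.005); k=b[:,1]>15; a=np.radians(A[k])
        P=C+b[k,:1]*np.c_[np.cos(a),np.sin(a)]
        f=least_squares(lambda q:np.hypot(*(P-q).T)-R,C,loss='soft_l1',f_scale=.0007); C=f.x
    print(R,k.sum(),C.round(4),np.sqrt(np.mean(f.fun**2)).round(5)); return C
s=one(p[:2]-[.0276,.0055],p[2]-.0117,.028); m=one((.581,.199),.126,.054); l=one((.5815,.199),.112,.081)
d=(m-s)*1000; r=cur()[1].as_matrix(); print("move small world mm",d.round(1),"tool",(r.T@[*d,0]).round(1))
E
python3 m.py
```

```text
t 24.15 p [0.6078 0.2048 0.1713] h 10.3 pitch -0.59 xz -0.001 F [-0.9 -0.6 -2.2] g 0.099 q [-0.22  0.52 -0.27  1.69  0.16  0.96 -0.38]
0.028 22 [0.5804 0.2004] 0.00056
0.054 27 [0.5806 0.1987] 0.00016
0.081 26 [0.5805 0.1981] 0.00032
move small world mm [ 0.2 -1.7] tool [-1.7 -0.1  0. ]
```

>>> drive_tool(
  series=[-1,-1.7,0,0,-0.014,0,0,-1,0,0,9,0,0,0,-1,0,0,7,0,0,0,-1,0,0,0,0,0,0,-1,0,0,0,0,0,0],
)

```text
t: 24.82
eef_pos: [0.608, 0.203, 0.1551]
tool_rot: [0.001, 0.641, 0.768, 0.001]
contact_force: [-0.2, -0.4, -1.5]
gripper_width: 0.101
```

```bash
python3 m.py
```

```text
t 24.825 p [0.608  0.203  0.1551] h 10.3 pitch 0.2 xz -0.001 F [-0.2 -0.4 -1.5] g 0.101 q [-0.22  0.54 -0.27  1.71  0.18  0.91 -0.39]
0.028 21 [0.5813 0.1985] 0.00034
0.054 27 [0.5805 0.1987] 0.00017
0.081 26 [0.5806 0.1981] 0.00034
move small world mm [-0.8  0.2] tool [ 0.3 -0.7 -0. ]
```

Aligned to within 1 mm. Now the last few millimetres, gently.

>>> drive_tool(
  series=[-1,0.3,-0.7,1.5,0,0,0,-1,0,0,1.5,0,0,0,-1,0,0,0,0,0,0],
)

```text
t: 25.25
eef_pos: [0.6072, 0.203, 0.1521]
tool_rot: [0.001, 0.641, 0.768, 0.001]
contact_force: [-0.5, 0.6, -1.2]
gripper_width: 0.099
```

>>> drive_tool(
  series=[-1,0,0,1,0,0,0,-1,0,0,0,0,0,0],
)

```text
t: 25.5
eef_pos: [0.6072, 0.2031, 0.1511]
tool_rot: [0.001, 0.641, 0.768, 0.001]
contact_force: [-0.2, 0.5, -1.7]
gripper_width: 0.102
```

>>> drive_tool(
  series=[-1,0,0,1,0,0,0,-1,0,0,0,0,0,0],
)

```text
t: 25.75
eef_pos: [0.6072, 0.2031, 0.1501]
tool_rot: [0.001, 0.641, 0.768, 0.001]
contact_force: [-0.4, 0.1, -1.0]
gripper_width: 0.102
```

>>> drive_tool(
  series=[-1,0,0,1,0,0,0,-1,0,0,0,0,0,0],
)

```text
t: 26.0
eef_pos: [0.6077, 0.2032, 0.1498]
tool_rot: [0.002, 0.641, 0.768, 0.001]
contact_force: [-0.4, -0.7, 3.1]
gripper_width: 0.106
```

>>> drive_tool(
  series=[-1,0,0,0.5,0,0,0,-1,0,0,0,0,0,0],
)

```text
t: 26.25
eef_pos: [0.608, 0.2032, 0.1497]
tool_rot: [0.002, 0.641, 0.768, 0.002]
contact_force: [-0.8, -0.6, 6.2]
gripper_width: 0.102
```

Contact came at 0.1498 against a predicted 0.1497, so the small bowl is fully down and so is the middle one. I'll release and withdraw.

>>> drive_tool(
  series=[-0.85,0,0,0,0,0,0,-0.75,0,0,0,0,0,0,-0.7,0,0,0,0,0,0,-0.7,0,0,0,0,0,0,-0.7,0,0,-4,0,0,0,-0.7,0,0,-6,0,0,0,-0.7,0,0,-10,0,0,0,-0.5,0,0,-30,0,0,0,-0.3,0,0,-40,0,0,0,-0.3,0,0,0,0,0,0],
)

```text
t: 27.5
eef_pos: [0.609, 0.2042, 0.2433]
tool_rot: [0.003, 0.641, 0.768, 0.004]
contact_force: [-0.3, -0.0, -0.2]
gripper_width: 0.352
```

>>> drive_tool(
  series=[-0.3,-30,-20,-5,0,0,0,-0.3,-40,-30,0,0,0,0,-0.3,-40,-30,0,0,0,0,-0.3,-40,-30,0,0,0,0,-0.3,-40,-20,0,0,0,0,-0.3,-40,0,0,0,0,0,-0.3,-40,0,0,0,0,0,-0.3,0,0,0,0,0,0],
)

```text
t: 28.5
eef_pos: [0.527, -0.0896, 0.2431]
tool_rot: [0.002, 0.643, 0.766, 0.0]
contact_force: [0.4, 2.0, -1.7]
gripper_width: 0.35
```

Run:
```python
from h import *
hd(); S=cam("scene");T=cam("top"); A=np.arange(0,360,10)
for C,z,R in(((.581,.199),.138,.028),((.581,.199),.126,.054),((.581,.199),.112,.081)):
    o=[]
    for c in(S,T):
        b=band(c,C,z,R,A,.006); k=b[:,1]>12; o.append((c,A[k],b[k,0]))
    for t in(0,1):
        x,e=rimfit(o,C,z,R,t); print(R,[len(q[1]) for q in o],x.round(4),e.round(5))
cv2.imwrite("pics/s10.png",np.hstack([cv2.resize(S[0],(427,320)),cv2.resize(T[0][150:270,170:290],(320,320),interpolation=2)]))
```

```text
t 28.5 p [ 0.527  -0.0896  0.2431] h 10.0 pitch 0.16 xz -0.002 F [ 0.4  2.  -1.7] g 0.35 q [ 0.21  0.27 -0.19  1.89  0.06  0.98  0.17]
0.028 [33, 34] [0.58   0.1996 0.1404] 0.00053
0.028 [33, 34] [ 0.58    0.1996  0.1404 -0.0189  0.0388] 0.00051
0.054 [32, 33] [0.5813 0.2    0.1289] 0.00066
0.054 [32, 33] [ 0.5813  0.2001  0.129  -0.006   0.0059] 0.00065
0.081 [30, 33] [0.5811 0.1996 0.1134] 0.00082
0.081 [30, 33] [ 0.5811  0.1996  0.1135 -0.0123  0.0074] 0.0008
```

View pics/s10.png

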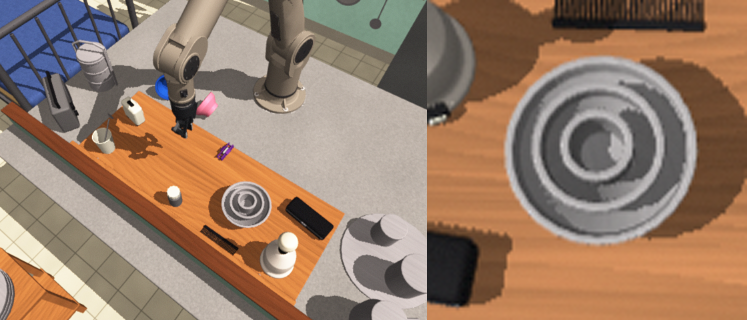

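All three bowls are concentric and level: centres agree within 1.5 mm and the rim steps are 15.5 and 11.5 mm, against 14 and 12 nominal. The bystanders are where they were. Handing in.

```bash
python3 -c "
from station import bot
print(bot.hand_in())"
```

```text
the job is handed in; nothing more can be done
None
```

The bowls are nested and the job is handed in, at about 28.5 s on the robot clock; no verdict was reported.

**What I did**
- I moved the small bowl by its rim wall out onto the shelf.
- I gripped the middle bowl's top rim with the tool pitched 30°. The closing jaws and the wrist turned it upright, and I lowered it into the large bowl.
- I then lowered the small bowl into the middle one. All three set-downs were eased down to light contact and released.

**Last checks**
- **Centring:** small to middle 1.4 mm, middle to large about 0.5 mm (limit 6 mm). The large bowl is within about 1 mm of where it first measured.
- **Height:** the rim steps measured 15.5 mm and 11.5 mm, against 14 and 12 nominal. The small bowl touched down within 0.1 mm of the height predicted for both bowls fully down.
- **Level:** fitted tilts were 0.01 rad or less for the middle bowl, about 0.014 rad for the large one and about 0.04 rad for the small one (limit 0.07).
- **Bystanders:** they look undisturbed in the last picture, but I did not measure them. The gripper ended well clear of the bowls.

**What failed or disagreed**
- The first plan, a 55° tool pitch, ran into a joint limit, so I used 30° instead.
- Tilt estimates taken while the arm blocked part of the view scattered by about 0.1 rad and changed sign. I treated them as noise and undid the small correction I had made from them.
- The final two-view heights read about 1–3 mm high for all three bowls.

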